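# Level the balance platform beside the centrifuge

## Robot

A 6-joint arm with a two-finger parallel gripper is mounted at the origin on the work surface. World frame = base frame: x ahead of the robot, y to its left, z up, the work surface at z = 0. Lengths are in m, angles in degrees, forces in N, time in s.
With the tool pointing down it reaches from about 0.375 to 0.975 m from the base axis. Payload 3.8 kg.
Tool frame: the origin (TCP) lies at the very end of the fingers, on their centre line; the grasp point (between the pads) lies 19 mm behind it (hold_point_z is the distance from the TCP to the grasp point, in m); z points along the fingers, y is the line along which they close (so a half turn about z gives the same grasp; the last joint's range is limited). The gripper opens to 88 mm and grips with 3 to 60 N. Pads are 18 mm wide; open, the fingers measure 123 mm over their backs; the gripper's body (75 mm by 187 mm) begins 45 mm behind the grasp point.
Start: joints at [74.433, 15.12, 91.902, -0, 72.978, -2.114], TCP at [0.157, 0.656, 0.239] pointing down, gripper open.
Joint ranges: [-150.88, 150.88], [-54.13, 125.18], [17.81, 147.31], [-75.09, 255.09], [0, 152.58], [-146.25, 146.25]. Speed limits (degrees/s): [147.25, 147.25, 180, 180, 180, 180].

## Interface

Orientations are given as a 3x3 rotation matrix whose columns are the frame's x, y, z axes.
In Python, from station import get_state, capture, sign_off, hold_point_z gives the robot as it stands.
- The arm moves only by the shell command python3 -m inch 'ROWS' [FORCE]. ROWS is JSON, a list of rows, each an object with "fingers": the opening, from 0 (shut) to 1 (fully open); "translation": the shift along the tool's x, y, z in mm, a list of three; "rot": the turn, a rotation vector about the tool's x, y, z in degrees, a list of three. In form: [{"fingers": fingers, "translation": [x, y, z], "rot": [wx, wy, wz]}, ...]. A call has 1 to 20 rows; each row shifts and turns the commanded pose from where the row before left it, along the tool's axes as they then stand; what a row does not reach is not made up. A row lasts 1/12 s, in which the tool goes at most 41.7 mm and 7.16 degrees, less where a joint would pass 70% of its speed; a pose out of reach is approached as far as the arm can. A call with a gripper value outside its range is refused whole. The fingers move at their own pace and stop on an object; FORCE is the grip in N (left out, the last holds). Time passes only in rows, so rows that do not move let the fingers close. It gives the time, the measured TCP pose, the force, the opening and the grip force at its end, in the units of the state.
- get_state(): the state, without advancing time (a new reading comes with each control period).
- capture(name): name is "side" or "top" or "wrist"; returns a dict with "color" (400x640x3 uint8, red, green, blue), "fov_y" (degrees; the focal length in pixels is half the picture's height over the tangent of half this angle, whatever the lens; pixels are square), "cx", "cy" (the principal point, pixels), "world_to_cam" (4x4, takes a point from world to camera coordinates); the wrist camera has in their place "T_tool_cam" (4x4, takes a point from camera to tool coordinates, whose origin is the TCP and whose axes are the flange's). Camera axes: x right, y down, z forward; pixel columns grow to the right and rows downward; lengths in m; the calibration is good to about 2 mm. A picture is of the moment at which its call begins: read the wrist's pose just before it. There is no depth.
- sign_off(): hands the job in; it is judged then, once.
The state is a dict: "time_s": time; "joint_positions": joint angles; "qvel": joint speeds; "effort": joint torques, N m; "tcp_pos": TCP position; "tcp_rot": TCP orientation; "force": force on the tool from outside, world axes, zero at the start; "ft_torque": the same for the moment, N m; "width": opening from 0.0 (shut) to 1.0 (fully open); "grip_force": force on a finger pad.
Only numpy, scipy, OpenCV 4.12 (cv2) and the standard library are available. Lean on these libraries where they do the work, as an engineer would, in place of code of your own. Each camera call takes 0.05 s, during which the arm holds its last target. There are 200 camera calls.

## Task

The little balance used for matching centrifuge tubes stands on a platform that is out of level. Turn its two black foot screws in turn, as far as each needs, until the bubble in each of the two vials lies between its two black lines, then let go. Leave the tube rack and the bottle where they stand.

Things in the scene. Friction and masses are not known exactly. Their poses are not given: they have to be found in the camera images.
- platform: Fixed stone slab 280 x 260 x 20 mm; on its three feet an aluminium plate 240 x 220 mm, top 55 mm above the bench, bearing a small grey balance (steel pan, 81 mm above the bench). Origin: centre of the slab's underside; x, y along its sides, z up. Plate corners: fixed foot without knob (x +80, y -70 mm), screw A (-80, -70), screw B (+80, +70); the fourth is bare.
- screw_a_grip (a point): Foot screw A: round ribbed black knob, 44 mm diameter, 86 to 118 mm above the bench, free all round. Point: on its axis, half-way up the knob (102 mm), fixed in height. Turns with 0.06 N m, stays where left, stops at 1.55 rad either side of level. Clockwise from above lifts its corner and moves bubble A 12 mm per rad towards this screw (platform -x), anticlockwise away.
- screw_b_grip (a point): Foot screw B, diagonally across the plate from A: same knob, heights, stiffness and stops; the point likewise on its axis half-way up the knob (102 mm). Clockwise from above lifts its corner and moves bubble B 12 mm per rad towards this screw (platform +y), anticlockwise away. Neither screw moves the other's bubble along its vial.
- vial_a_center (a point): Middle of the face of vial A, 70 mm above the bench: dark steel block 84 x 20 x 14 mm on the plate's edge between the fixed foot and screw A, lying along platform x, with a yellow-green window 60 mm long and two black cross lines, 26 mm apart inside, about the middle.
- bubble_a_center (a point): Centre of the pale bubble, 18 mm long, in the window of vial A. It slides only along the vial, to its high end, and lies in the middle when level; between the lines, clear of both, when within 4 mm of the middle. It cannot be touched; only screw A moves it.
- vial_b_center (a point): Middle of the face of vial B, 70 mm above the bench: dark steel block 84 x 20 x 14 mm on the plate's edge between the fixed foot and screw B, lying along platform y, with a yellow-green window 60 mm long and two black cross lines, 26 mm apart inside, about the middle.
- bubble_b_center (a point): Centre of the pale bubble, 18 mm long, in the window of vial B. It slides only along the vial, to its high end, and lies in the middle when level; between the lines, clear of both, when within 4 mm of the middle. It cannot be touched; only screw B moves it.
- rack_center (a point): Centre of a loose white tube rack 170 x 60 mm, 94 mm tall with its four blue-capped tubes; not to be moved.
- bottle_center (a point): Centre of a loose bottle, 64 mm diameter, 130 mm tall; not to be moved.

How it is judged:
By the outcome, as a careful person would: the job done as asked, in the order asked, and still so for the second after the job is handed in, with the robot touching nothing.
It also fails if it takes over 48 s, if anything falls off the work surface, if the arm or the gripper's body presses on something with over 40 N, if the wrist force passes 120 N, or if a joint passes its speed limit or range.

## Working session

There is one attempt and no reset: what is moved stays moved. The work goes in short steps, Python scripts to look and compute and a shell command to move; the robot and the scene stay as the last step left them, time stands still between calls to the robot, and variables do not carry over. Pictures are saved under pics/ and viewed, at most 10 in all, crops included, and the job is handed in when it is done.

```bash
mkdir -p pics
python3 - <<'E'
from station import *
import cv2,numpy as np
s=get_state();print(s['tcp_pos'],np.round(s['tcp_rot'],3),hold_point_z,s['time_s'])
for n in['top','side']:
    c=capture(n);cv2.imwrite(f'pics/{n}1.png',c['color'][...,::-1]);print(n,c['fov_y'],c['cx'],c['cy'],np.round(c['world_to_cam'],4).tolist())
E
```

```text
[0.15685673 0.65580449 0.23740332] [[-0.973  0.233 -0.001]
 [ 0.233  0.973 -0.002]
 [ 0.    -0.002 -1.   ]] 0.0187 0.0
top 46.67077662288179 320.8356766524921 204.5360630381565 [[0.0018, -0.9999, -0.0145, 0.0493], [-0.9977, -0.0008, -0.0684, 0.5336], [0.0684, 0.0146, -0.9976, 1.166], [0.0, 0.0, 0.0, 1.0]]
side 50.69010062501509 326.0460155379798 197.37558340304562 [[-0.9404, -0.3398, -0.0108, 0.516], [-0.2396, 0.685, -0.6881, 0.1709], [0.2412, -0.6445, -0.7256, 0.9649], [0.0, 0.0, 0.0, 1.0]]
```

View pics/top1.png

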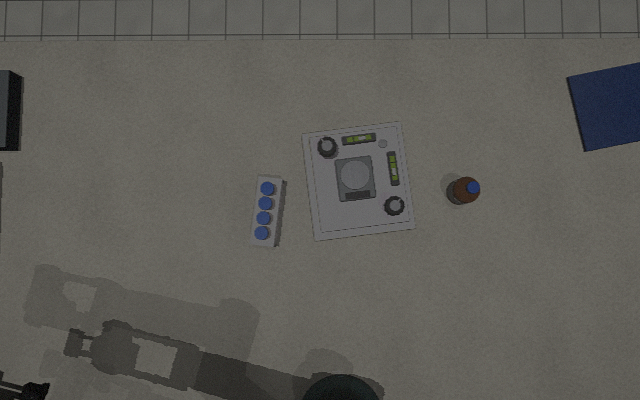

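View pics/side1.png

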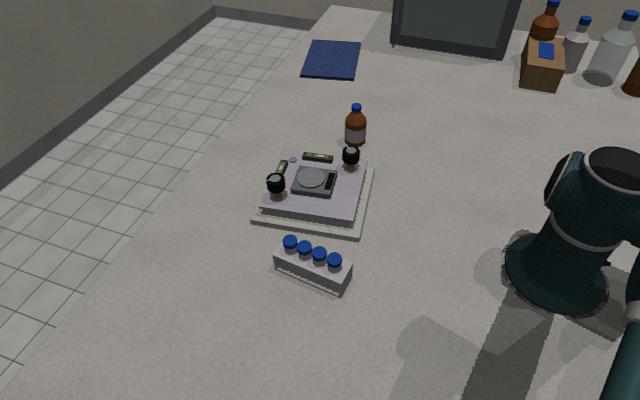

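The top view shows knob A at about (394,206), knob B at (327,147) and the fixed foot at (383,144), so platform x is roughly world x. The rack is to the left at (265,211) and the bottle to the right at (465,190). Next I enlarge the platform.

```bash
cat > h.py <<'E'
import cv2,numpy as np
from station import *
def ray(c,u,v,z):
    f=200/np.tan(np.radians(c['fov_y']/2));T=np.array(c['world_to_cam']);R=T[:3,:3];o=-R.T@T[:3,3]
    d=R.T@np.array([(u-c['cx'])/f,(v-c['cy'])/f,1]);return o+d*(z-o[2])/d[2]
E
python3 - <<'E'
from h import *
c=capture('top');im=c['color'][115:245,295:425,::-1]
im=cv2.convertScaleAbs(im,alpha=1.6)
cv2.imwrite('pics/crop1.png',cv2.resize(im,(585,585),interpolation=cv2.INTER_CUBIC))
for n,u,v,z in[('A',394,206,.118),('B',327,147,.118),('F',383,144,.06),('rack',265,211,.09),('bot',473,187,.13)]:print(n,ray(c,u,v,z).round(4))
for u,v in[(303,133),(402,122),(415,228),(315,241)]:print(ray(c,u,v,.02).round(4))
E
```

```text
A [ 0.5234 -0.1223  0.118 ]
B [0.6629 0.0342 0.118 ]
F [ 0.6815 -0.1047  0.06  ]
rack [0.513  0.1831 0.09  ]
bot [ 0.5668 -0.303   0.13  ]
[0.7185 0.0964 0.02  ]
[ 0.7468 -0.1588  0.02  ]
[ 0.474 -0.189  0.02 ]
[0.4406 0.0646 0.02  ]
```

View pics/crop1.png

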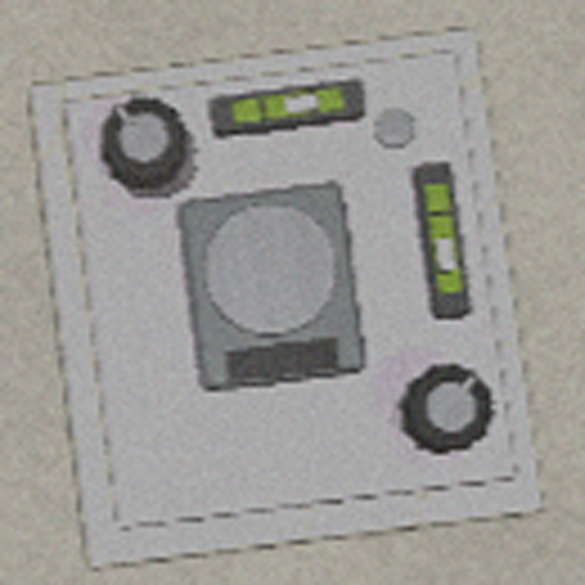

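The crop shows bubble A at (446,253) with its window middle near (441,238), about 8 mm towards A. Bubble B is at (302,102) with its window middle near (290,105), about 6.5 mm away from B. So A needs an anticlockwise turn of roughly 0.65 rad and B a clockwise turn of roughly 0.55 rad. I turn the tool first, then travel to A.

```bash
cat >> h.py <<'E'
def delta(p):
    s=get_state();R=np.array(s['tcp_rot']);print('t',s['time_s'],'tcp',np.round(s['tcp_pos'],4),'yaw_y',np.degrees(np.arctan2(R[1,1],R[0,1])).round(1),'j',np.round(s['joint_positions'],0),'w',s['width'],s['grip_force'])
    print('to go, tool mm',(R.T@(np.array(p)-s['tcp_pos'])*1000).round(1))
E
python3 -m inch '[{"fingers":1,"translation":[0,0,0],"rot":[0,0,6]},{"fingers":1,"translation":[0,0,0],"rot":[0,0,6]},{"fingers":1,"translation":[0,0,0],"rot":[0,0,6]},{"fingers":1,"translation":[0,0,0],"rot":[0,0,6]},{"fingers":1,"translation":[0,0,0],"rot":[0,0,6]},{"fingers":1,"translation":[0,0,0],"rot":[0,0,0]}]' 20
python3 - <<'E'
from h import *
c=capture('top')
A=ray(c,394.3,205.7,.110);B=ray(c,327.3,146.8,.110);print(A,B)
A[2]=.237;delta(A)
E
```

```text
time_s: 0.65
tcp_pos: [0.157, 0.6562, 0.2382]
tcp_rot: [[-0.724, 0.69, -0.0], [0.69, 0.724, -0.001], [-0.0, -0.001, -1.0]]
force: [-0.8, 0.3, -0.0]
width: 1.004
grip_force: 0.0
[ 0.52466894 -0.12414117  0.11      ] [0.66488554 0.03354055 0.11      ]
t 0.7 tcp [0.157  0.6562 0.2382] yaw_y 46.7 j [74. 15. 92. -0. 73. 28.] w 1.0014450917645572 0.0
to go, tool mm [-803.  -315.3    1.8]
```

```bash
python3 -m inch '[{"fingers":1,"translation":[-28.7,-11.3,0],"rot":[0,0,0]},{"fingers":1,"translation":[-28.7,-11.3,0],"rot":[0,0,0]},{"fingers":1,"translation":[-28.7,-11.3,0],"rot":[0,0,0]},{"fingers":1,"translation":[-28.7,-11.3,0],"rot":[0,0,0]},{"fingers":1,"translation":[-28.7,-11.3,0],"rot":[0,0,0]},{"fingers":1,"translation":[-28.7,-11.3,0],"rot":[0,0,0]},{"fingers":1,"translation":[-28.7,-11.3,0],"rot":[0,0,0]},{"fingers":1,"translation":[-28.7,-11.3,0],"rot":[0,0,0]},{"fingers":1,"translation":[-28.7,-11.3,0],"rot":[0,0,0]},{"fingers":1,"translation":[-28.7,-11.3,0],"rot":[0,0,0]},{"fingers":1,"translation":[-28.7,-11.3,0],"rot":[0,0,0]},{"fingers":1,"translation":[-28.7,-11.3,0],"rot":[0,0,0]},{"fingers":1,"translation":[-28.7,-11.3,0],"rot":[0,0,0]},{"fingers":1,"translation":[-28.7,-11.3,0],"rot":[0,0,0]}]'
python3 -m inch '[{"fingers":1,"translation":[-28.7,-11.3,0],"rot":[0,0,0]},{"fingers":1,"translation":[-28.7,-11.3,0],"rot":[0,0,0]},{"fingers":1,"translation":[-28.7,-11.3,0],"rot":[0,0,0]},{"fingers":1,"translation":[-28.7,-11.3,0],"rot":[0,0,0]},{"fingers":1,"translation":[-28.7,-11.3,0],"rot":[0,0,0]},{"fingers":1,"translation":[-28.7,-11.3,0],"rot":[0,0,0]},{"fingers":1,"translation":[-28.7,-11.3,0],"rot":[0,0,0]},{"fingers":1,"translation":[-28.7,-11.3,0],"rot":[0,0,0]},{"fingers":1,"translation":[-28.7,-11.3,0],"rot":[0,0,0]},{"fingers":1,"translation":[-28.7,-11.3,0],"rot":[0,0,0]},{"fingers":1,"translation":[-28.7,-11.3,0],"rot":[0,0,0]},{"fingers":1,"translation":[-28.7,-11.3,0],"rot":[0,0,0]},{"fingers":1,"translation":[0,0,0],"rot":[0,0,0]},{"fingers":1,"translation":[0,0,0],"rot":[0,0,0]},{"fingers":1,"translation":[0,0,0],"rot":[0,0,0]}]'
python3 - <<'E'
from h import *
delta([.5247,-.1241,.09])
c=capture('wrist');cv2.imwrite('pics/w1.png',cv2.convertScaleAbs(c['color'][...,::-1],alpha=1.5))
print(c['fov_y'],c['cx'],c['cy'],np.round(c['T_tool_cam'],4).tolist())
E
```

```text
time_s: 1.87
tcp_pos: [0.3402, 0.2639, 0.2388]
tcp_rot: [[-0.729, 0.685, 0.0], [0.685, 0.729, 0.0], [-0.0, 0.0, -1.0]]
force: [0.9, 0.1, -0.3]
width: 0.997
grip_force: 0.0
time_s: 3.12
tcp_pos: [0.4962, -0.0697, 0.2384]
tcp_rot: [[-0.727, 0.687, -0.001], [0.687, 0.727, 0.001], [0.001, -0.0, -1.0]]
force: [1.4, 1.4, -0.5]
width: 1.003
grip_force: 0.0
t 3.1167 tcp [ 0.4962 -0.0697  0.2384] yaw_y 46.6 j [-11.  -4. 113.   0.  71. -57.] w 1.003286322219649 0.0
to go, tool mm [-58.3 -19.9 148.3]
64.74044850430346 318.9310052489328 199.802916363316 [[-0.001, -0.9568, -0.2907, 0.0741], [1.0, -0.0005, -0.0018, -0.0005], [0.0016, -0.2907, 0.9568, -0.1457], [0.0, 0.0, 0.0, 1.0]]
```

View pics/w1.png

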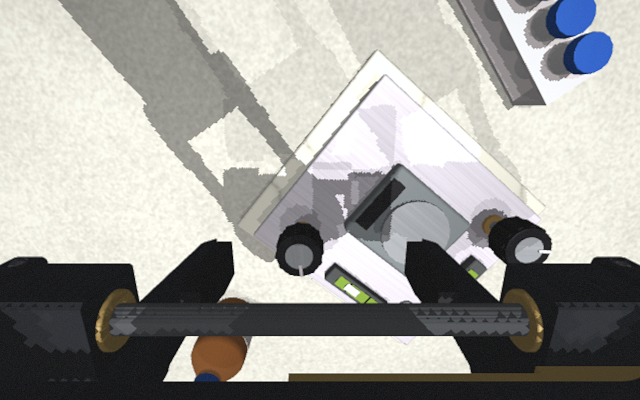

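The wrist view shows knob A's cap at (299,256), knob B's cap at (529,245) and vial A at (355,285), partly covered by a finger. I refine A and B from it.

```bash
cat >> h.py <<'E'
def wcam(c,s):
    T=np.eye(4);T[:3,:3]=s['tcp_rot'];T[:3,3]=s['tcp_pos'];c['world_to_cam']=np.linalg.inv(T@np.array(c['T_tool_cam']));return c
E
python3 - <<'E'
from h import *
s=get_state();c=wcam(capture('wrist'),s)
for u,v in[(299,256),(529,245)]:print(ray(c,u,v,.118).round(4))
t=capture('top')
for u,v in[(395.4,205.2),(326.8,145.4)]:print('top',ray(t,u,v,.118).round(4))
E
```

```text
[ 0.5272 -0.1256  0.118 ]
[0.6647 0.0362 0.118 ]
top [ 0.5253 -0.1256  0.118 ]
top [0.6667 0.0347 0.118 ]
```

```bash
python3 -m inch '[{"fingers":1,"translation":[-20,-6.7,0],"rot":[0,0,0]},{"fingers":1,"translation":[-20,-6.7,0],"rot":[0,0,0]},{"fingers":1,"translation":[-20,-6.7,0],"rot":[0,0,0]},{"fingers":1,"translation":[0,0,25],"rot":[0,0,0]},{"fingers":1,"translation":[0,0,25],"rot":[0,0,0]},{"fingers":1,"translation":[0,0,25],"rot":[0,0,0]},{"fingers":1,"translation":[0,0,25],"rot":[0,0,0]},{"fingers":1,"translation":[0,0,25],"rot":[0,0,0]},{"fingers":1,"translation":[0,0,22],"rot":[0,0,0]},{"fingers":1,"translation":[0,0,0],"rot":[0,0,0]},{"fingers":1,"translation":[0,0,0],"rot":[0,0,0]},{"fingers":1,"translation":[0,0,0],"rot":[0,0,0]}]' 20
python3 - <<'E'
from h import *
delta([.526,-.1255,.09]);print(get_state()['force'])
s=get_state();c=wcam(capture('wrist'),s);cv2.imwrite('pics/w2.png',cv2.convertScaleAbs(c['color'][...,::-1],alpha=1.3))
E
```

```text
time_s: 4.27
tcp_pos: [0.5273, -0.1255, 0.0931]
tcp_rot: [[-0.727, 0.687, 0.002], [0.687, 0.727, -0.0], [-0.001, 0.001, -1.0]]
force: [1.1, -0.5, 0.2]
width: 1.001
grip_force: 0.0
t 4.2667 tcp [ 0.5273 -0.1255  0.0931] yaw_y 46.6 j [-16.   9. 116.   0.  55. -63.] w 1.0008314301795445 0.0
to go, tool mm [ 0.9 -0.9  3.1]
[ 1.10305126 -0.47168392  0.17371557]
```

View pics/w2.png

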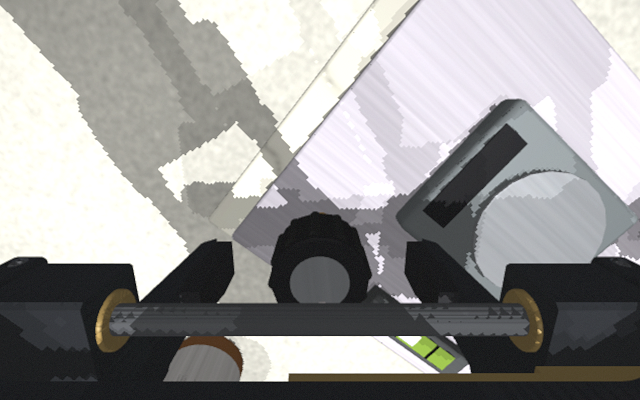

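Knob A sits centred between the fingers (u≈320). I close on it.

```bash
python3 -m inch '[{"fingers":1,"translation":[0,0,5],"rot":[0,0,0]},{"fingers":0.4,"translation":[0,0,0],"rot":[0,0,0]},{"fingers":0.4,"translation":[0,0,0],"rot":[0,0,0]},{"fingers":0.4,"translation":[0,0,0],"rot":[0,0,0]},{"fingers":0.4,"translation":[0,0,0],"rot":[0,0,0]},{"fingers":0.4,"translation":[0,0,0],"rot":[0,0,0]},{"fingers":0.4,"translation":[0,0,0],"rot":[0,0,0]},{"fingers":0.4,"translation":[0,0,0],"rot":[0,0,0]},{"fingers":0.4,"translation":[0,0,0],"rot":[0,0,0]}]' 20
```

```text
time_s: 5.07
tcp_pos: [0.5271, -0.1252, 0.0868]
tcp_rot: [[-0.726, 0.688, 0.002], [0.688, 0.726, 0.001], [-0.0, 0.002, -1.0]]
force: [2.3, 3.3, -1.5]
width: 0.494
grip_force: 20.0
```

Gripped (43.5 mm). Turning A anticlockwise by 38°.

```bash
python3 -m inch '[{"fingers":0.4,"translation":[0,0,0],"rot":[0,0,-4]},{"fingers":0.4,"translation":[0,0,0],"rot":[0,0,-4]},{"fingers":0.4,"translation":[0,0,0],"rot":[0,0,-4]},{"fingers":0.4,"translation":[0,0,0],"rot":[0,0,-4]},{"fingers":0.4,"translation":[0,0,0],"rot":[0,0,-4]},{"fingers":0.4,"translation":[0,0,0],"rot":[0,0,-4]},{"fingers":0.4,"translation":[0,0,0],"rot":[0,0,-4]},{"fingers":0.4,"translation":[0,0,0],"rot":[0,0,-4]},{"fingers":0.4,"translation":[0,0,0],"rot":[0,0,-4]},{"fingers":0.4,"translation":[0,0,0],"rot":[0,0,-2]},{"fingers":0.4,"translation":[0,0,0],"rot":[0,0,0]},{"fingers":0.4,"translation":[0,0,0],"rot":[0,0,0]},{"fingers":0.4,"translation":[0,0,0],"rot":[0,0,0]},{"fingers":0.4,"translation":[0,0,0],"rot":[0,0,0]}]'
python3 - <<'E'
from h import *
delta([.526,-.1255,.09])
f=lambda im:cv2.convertScaleAbs(im[...,::-1],alpha=1.5)
a=f(capture('side')['color'][130:210,250:390]);b=f(capture('top')['color'][110:220,315:425])
w=f(capture('wrist')['color'])
cv2.imwrite('pics/m1.png',np.vstack([np.hstack([cv2.resize(a,(460,263),interpolation=2),cv2.resize(b,(263,263),interpolation=2)]),cv2.resize(w[200:],(723,226))]))
E
```

```text
time_s: 6.23
tcp_pos: [0.5272, -0.125, 0.0867]
tcp_rot: [[-0.995, 0.095, 0.001], [0.095, 0.995, 0.001], [-0.001, 0.001, -1.0]]
force: [2.9, 4.5, -1.3]
width: 0.498
grip_force: 20.0
t 6.2333 tcp [ 0.5272 -0.125   0.0867] yaw_y 84.5 j [ -16.    9.  116.    0.   54. -101.] w 0.49808211794960844 20.002751676365733
to go, tool mm [ 1.1 -0.6 -3.3]
```

View pics/m1.png

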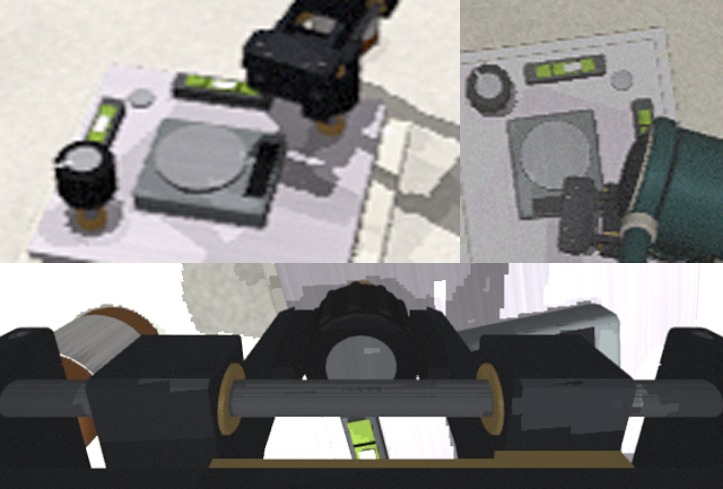

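The side view shows bubble A about mid-window, between its lines. I let go, lift and move above B, then take a clear look at both vials.

```bash
python3 -m inch '[{"fingers":1,"translation":[0,0,0],"rot":[0,0,0]},{"fingers":1,"translation":[0,0,0],"rot":[0,0,0]},{"fingers":1,"translation":[0,0,0],"rot":[0,0,0]},{"fingers":1,"translation":[0,0,0],"rot":[0,0,0]},{"fingers":1,"translation":[0,0,0],"rot":[0,0,0]},{"fingers":1,"translation":[0,0,-20],"rot":[0,0,0]},{"fingers":1,"translation":[0,0,-25],"rot":[0,0,0]},{"fingers":1,"translation":[0,0,-25],"rot":[0,0,0]}]'
python3 -m inch '[{"fingers":1,"translation":[-15.3,21.6,0],"rot":[0,0,0]},{"fingers":1,"translation":[-15.3,21.6,0],"rot":[0,0,0]},{"fingers":1,"translation":[-15.3,21.6,0],"rot":[0,0,0]},{"fingers":1,"translation":[-15.3,21.6,0],"rot":[0,0,0]},{"fingers":1,"translation":[-15.3,21.6,0],"rot":[0,0,0]},{"fingers":1,"translation":[-15.3,21.6,0],"rot":[0,0,0]},{"fingers":1,"translation":[-15.3,21.6,0],"rot":[0,0,0]},{"fingers":1,"translation":[-15.3,21.6,0],"rot":[0,0,0]},{"fingers":1,"translation":[0,0,0],"rot":[0,0,0]},{"fingers":1,"translation":[0,0,0],"rot":[0,0,0]},{"fingers":1,"translation":[0,0,0],"rot":[0,0,0]}]'
python3 - <<'E'
from h import *
delta([.6652,.0357,.088])
f=lambda im:cv2.convertScaleAbs(im[...,::-1],alpha=1.5)
a=f(capture('side')['color'][130:210,250:390]);b=f(capture('top')['color'][120:220,315:425])
w=f(capture('wrist')['color'])
cv2.imwrite('pics/m2.png',np.vstack([np.hstack([cv2.resize(a,(460,263),interpolation=2),cv2.resize(b,(289,263),interpolation=2)]),cv2.resize(w[100:],(749,310))]))
E
```

```text
time_s: 7.05
tcp_pos: [0.5253, -0.1258, 0.1565]
tcp_rot: [[-0.995, 0.095, -0.003], [0.095, 0.995, 0.001], [0.003, 0.0, -1.0]]
force: [0.0, 0.9, -0.2]
width: 0.997
grip_force: 0.0
time_s: 7.97
tcp_pos: [0.6641, 0.0342, 0.1563]
tcp_rot: [[-0.996, 0.095, -0.001], [0.095, 0.996, -0.001], [0.001, -0.001, -1.0]]
force: [0.2, -1.0, -0.1]
width: 0.999
grip_force: 0.0
t 7.9667 tcp [0.6641 0.0342 0.1563] yaw_y 84.6 j [  1.  17.  98.  -0.  65. -84.] w 0.9992812361493378 0.0
to go, tool mm [-1.   1.7 68.3]
```

View pics/m2.png

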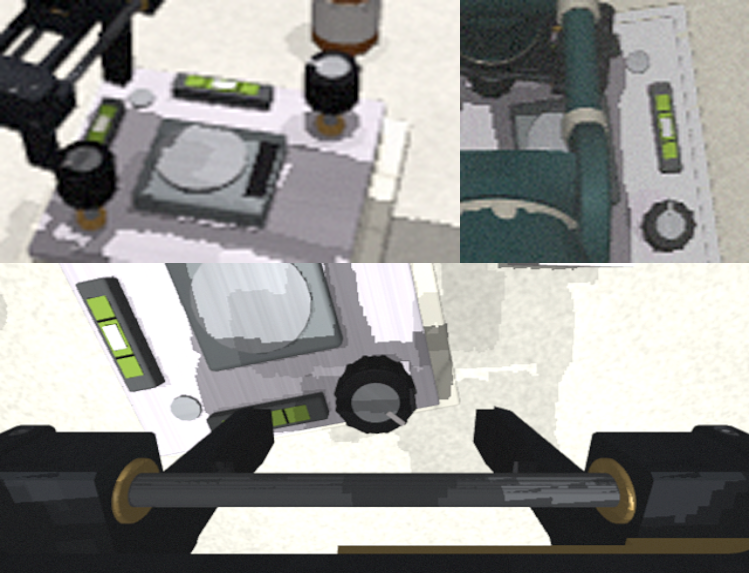

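The wrist part of the picture shows bubble A centred (116,338) between its lines at about (107,319) and (126,356), so A is done. Knob B is centred at u=375 of 749. I go down and grip B.

```bash
python3 -m inch '[{"fingers":1,"translation":[-1,1,23],"rot":[0,0,0]},{"fingers":1,"translation":[0,0,23],"rot":[0,0,0]},{"fingers":1,"translation":[0,0,22],"rot":[0,0,0]},{"fingers":1,"translation":[0,0,0],"rot":[0,0,0]},{"fingers":0.4,"translation":[0,0,0],"rot":[0,0,0]},{"fingers":0.4,"translation":[0,0,0],"rot":[0,0,0]},{"fingers":0.4,"translation":[0,0,0],"rot":[0,0,0]},{"fingers":0.4,"translation":[0,0,0],"rot":[0,0,0]},{"fingers":0.4,"translation":[0,0,0],"rot":[0,0,0]},{"fingers":0.4,"translation":[0,0,0],"rot":[0,0,0]},{"fingers":0.4,"translation":[0,0,0],"rot":[0,0,0]},{"fingers":0.4,"translation":[0,0,0],"rot":[0,0,0]}]' 20
```

```text
time_s: 9.12
tcp_pos: [0.6661, 0.0345, 0.0894]
tcp_rot: [[-0.996, 0.095, 0.001], [0.095, 0.996, -0.002], [-0.001, -0.002, -1.0]]
force: [-0.9, -3.6, 2.5]
width: 0.497
grip_force: 20.0
```

Gripped. Turning B clockwise by 31°.

```bash
python3 -m inch '[{"fingers":0.4,"translation":[0,0,0],"rot":[0,0,4]},{"fingers":0.4,"translation":[0,0,0],"rot":[0,0,4]},{"fingers":0.4,"translation":[0,0,0],"rot":[0,0,4]},{"fingers":0.4,"translation":[0,0,0],"rot":[0,0,4]},{"fingers":0.4,"translation":[0,0,0],"rot":[0,0,4]},{"fingers":0.4,"translation":[0,0,0],"rot":[0,0,4]},{"fingers":0.4,"translation":[0,0,0],"rot":[0,0,4]},{"fingers":0.4,"translation":[0,0,0],"rot":[0,0,3]},{"fingers":0.4,"translation":[0,0,0],"rot":[0,0,0]},{"fingers":0.4,"translation":[0,0,0],"rot":[0,0,0]},{"fingers":0.4,"translation":[0,0,0],"rot":[0,0,0]}]'
python3 -m inch '[{"fingers":1,"translation":[0,0,0],"rot":[0,0,0]},{"fingers":1,"translation":[0,0,0],"rot":[0,0,0]},{"fingers":1,"translation":[0,0,0],"rot":[0,0,0]},{"fingers":1,"translation":[0,0,0],"rot":[0,0,0]},{"fingers":1,"translation":[0,0,0],"rot":[0,0,0]},{"fingers":1,"translation":[0,0,-20],"rot":[0,0,0]},{"fingers":1,"translation":[0,0,-35],"rot":[0,0,0]},{"fingers":1,"translation":[0,0,-35],"rot":[0,0,0]},{"fingers":1,"translation":[25,25,-10],"rot":[0,0,0]},{"fingers":1,"translation":[25,25,0],"rot":[0,0,0]},{"fingers":1,"translation":[25,25,0],"rot":[0,0,0]},{"fingers":1,"translation":[25,25,0],"rot":[0,0,0]},{"fingers":1,"translation":[25,25,0],"rot":[0,0,0]},{"fingers":1,"translation":[0,0,0],"rot":[0,0,0]},{"fingers":1,"translation":[0,0,0],"rot":[0,0,0]},{"fingers":1,"translation":[0,0,0],"rot":[0,0,0]}]'
python3 - <<'E'
from h import *
delta([.6652,.0357,.088])
f=lambda im:cv2.convertScaleAbs(im[...,::-1],alpha=1.5)
a=f(capture('side')['color'][130:210,250:390]);b=f(capture('top')['color'][120:220,315:425])
w=f(capture('wrist')['color'])
cv2.imwrite('pics/m3.png',np.vstack([np.hstack([cv2.resize(a,(460,263),interpolation=2),cv2.resize(b,(289,263),interpolation=2)]),cv2.resize(w[120:],(749,328))]))
E
```

```text
time_s: 10.03
tcp_pos: [0.6664, 0.0354, 0.0894]
tcp_rot: [[-0.805, 0.593, 0.001], [0.593, 0.805, -0.0], [-0.001, 0.001, -1.0]]
force: [0.9, -1.7, 4.4]
width: 0.494
grip_force: 20.0
time_s: 11.37
tcp_pos: [0.6393, 0.21, 0.1884]
tcp_rot: [[-0.805, 0.593, -0.0], [0.593, 0.805, -0.001], [-0.0, -0.001, -1.0]]
force: [0.5, 0.6, 0.1]
width: 0.999
grip_force: 0.0
t 11.3667 tcp [0.6393 0.21   0.1884] yaw_y 53.6 j [ 16.  17.  95.  -0.  68. -38.] w 0.9993058213907798 0.0
to go, tool mm [-124.2 -124.9  100.5]
```

View pics/m3.png

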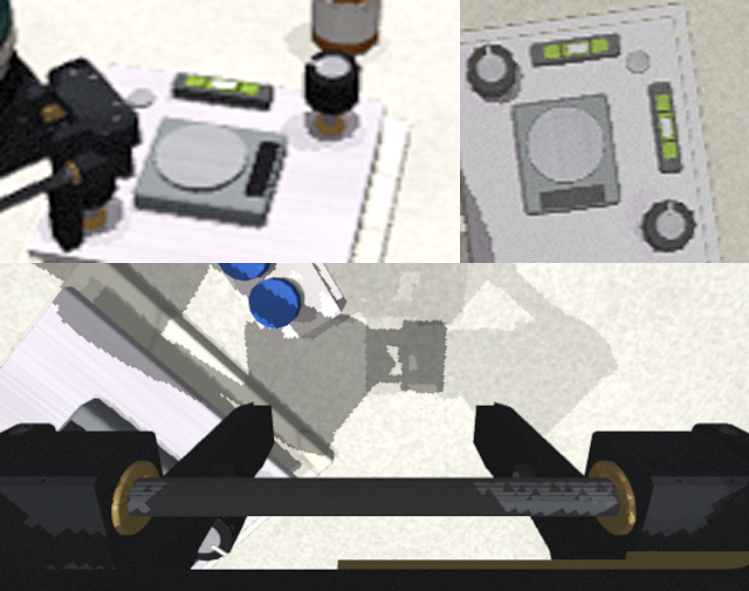

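Both bubbles look centred in the top view: B at (576,48) and A at (667,127). One enlarged look to confirm before handing in.

Run:
```python
from h import *
m=np.mean([capture('top')['color'].astype(float) for _ in range(4)],0)[128:190,335:405,::-1]
cv2.imwrite('pics/z.png',cv2.resize(np.clip(m*1.6,0,255).astype('uint8'),None,fx=9,fy=9,interpolation=2))
```

```text
(no output)
```

View pics/z.png

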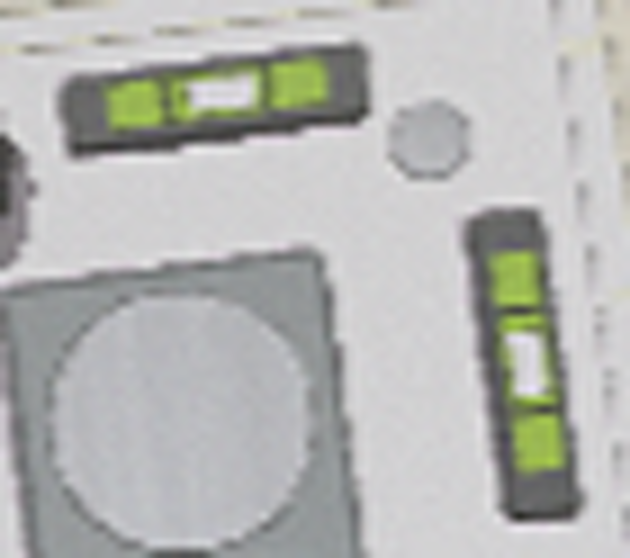

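Both bubbles lie clear between their lines: B is about 1.4 mm off the middle and A about 0.3 mm.

```bash
python3 -c "from station import *;print(sign_off())"
```

```text
the job is handed in; nothing more can be done
None
```

Job handed in at about 12 s of the 48 s: screw A was turned 38° anticlockwise and screw B 31° clockwise, both bubbles lie between their lines (A about 0.3 mm and B about 1.4 mm off the middle), the gripper is clear, and I did not touch the rack or the bottle.

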